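# Hang the camera shelf bracket on the cell's slotted upright

### The job

Pick up the blue shelf bracket, hook both of its steel claws into the two slots of the short slotted upright, and press it down by feel past the orange catch until the catch snaps forward over the upper claw and the bracket is fully home. At the bottom keep a push of about 12 N on it for half a second to be sure, never more than 20 N, then let go, leaving it hanging level and locked and nothing else on the table disturbed.

Things in the scene. Friction and masses are not known exactly. Their poses are not given: they have to be found in the camera images.
- bracket_web (a point): Centre of the middle web of the loose blue bracket (0.25-0.4 kg), half-way up. z up, x towards back plate and claws. Web 12 mm thick (y), 75 long, top 56 above this point: grip its upper part from above, fingers closing along y. Shelf plate 92 x 70 x 5 below, underside 56 under this point. Back plate 56 wide, 112 high, 5 thick, rear face at x = +42.5; its top is level with the web's.
- claw (a point): On the bracket's rear face, at the underside of the upper claw's shank: 42.5 mm in x, 38 mm in z from bracket_web, same axes. Each steel claw is 6 mm thick (y): shank 11 mm long (x), 10 high; tail 6 to 11 mm behind the rear face, hanging 16 mm below the shank. Upper tail also has a wedge barb behind, out to 15 mm, its top 4.5 under the shank. Home: this point is on the upper slot's lower edge.
- claw_low (a point): The same point of the lower claw (no barb), 72 mm below claw. Same axes.
- seat (a point): Fixed upright: front face of the grey slotted strip, middle line, lower edge of the upper slot at NOMINAL height (122 mm over the table). x points level into the upright, the way claws go in; z up. The strip is really up to 10 mm higher or lower; that shift is not measured: find the bottom by feel. Claws go in with the claw point 29 mm above this point (+-13 mm, less the shift), then down.
- seat_low (a point): The same point of the lower slot, 72 mm below seat (same axes, same unmeasured shift). Both slots are 12 mm wide and 52 mm high, in a wall 4 mm thick and 56 mm wide, 20 to 182 mm over the table (nominal). Push the claws in until the back plate touches the wall; then the way down to the bottom is 19 to 39 mm. Room behind the wall is free for the claws.
- post_top (a point): Top centre of the upright's 40 mm square aluminium post, 185 mm over the table, its axis 62 mm behind the strip's front face. Its base plate is 150 x 120 x 10 mm and reaches 40 mm in front of the strip.
- catch (a joint): Travel (m) of the orange sprung roller catch behind the upper slot (orange tab above the strip): 0 forward at rest, up to 0.007 pushed back. Over the last 16 to 4 mm above the bottom the barb pushes it back to about 3 mm, against 4 to 12 N of push; then it snaps to 0 over the barb and pulls the bracket down. At the bottom resistance rises steeply: 12 N there is right, 20 N too much.
- cammod: Bystander: black camera block with lens, 90 x 45 x 45 mm; origin under the block.
- driver: Bystander: screwdriver lying on the table.
- spanner: Bystander: wrench lying on the table.
- angle: Bystander: small plain aluminium angle, 50 x 40 x 50 mm.
- collar: Bystander: steel collar, 44 mm across, 18 mm high.
- cube: Bystander: blue sample block, 40 x 30 x 25 mm.
Things that resemble listed ones, but are neither listed nor needed, are in the scene too. What is shaped like the part that bears seat but pink or yellow is not meant.

How it is judged:
By the outcome, as a careful person would: the job done as asked, in the order asked, and still so for the second after the job is handed in, with the robot touching nothing.
It also fails if it takes over 61 s, if anything falls off the work surface, if the arm or the gripper's body presses on something with over 40 N, if the wrist force passes 120 N, or if a joint passes its speed limit or range.

### The arm

A 6-joint arm with a two-finger parallel gripper is mounted at the origin on the work surface. World frame = base frame: x ahead of the robot, y to its left, z up, the work surface at z = 0. Lengths are in mm, angles in rad, forces in N, time in s.
With the tool pointing down it reaches from about 275 to 1000 mm from the base axis. Payload 8.4 kg.
Tool frame: the origin (TCP) lies at the very end of the fingers, on their centre line; the grasp point (between the pads) lies 19 mm behind it; z points along the fingers, x is the direction in which the jaws open and shut, and the axes are right-handed (so a half turn about z gives the same grasp; the last joint's range is limited). The gripper opens to 85 mm and grips with 20 to 120 N. Pads are 22 mm wide; open, the fingers measure 114 mm over their backs; the gripper's body (76 mm by 85 mm) begins 54 mm behind the grasp point. The pads swing forward as they close: fully open they stand 13 mm farther back than shut.
Start: joints at [-1.12, 0.353, 1.633, -0, 1.155, -0.002], TCP at [273.427, -562.019, 231.281] pointing down, gripper open.
Joint ranges: [-2.63, 2.63], [-0.92, 2.1], [0.06, 2.66], [-1.3, 4.44], [0, 2.69], [-3.02, 3.02]. Speed limits (rad/s): [2.22, 2.22, 2.79, 3.14, 3.14, 3.14].

### API

Orientations are given as [roll, pitch, yaw] about the fixed x, y, z axes, in that order (R = Rz(yaw) Ry(pitch) Rx(roll)).
In Python, from rig import r gives the robot as it stands.
- The arm moves only by the tool arm_command, never from a script. Its argument "targets" is a list of rows, each a list of 6 numbers: the shift along the tool's x, y, z in m, then the turn, a rotation vector about the tool's x, y, z in rad. A call has 1 to 20 rows; each row shifts and turns the commanded pose from where the row before left it, along the tool's axes as they then stand; what a row does not reach is not made up. A row lasts 1/12 s, in which the tool goes at most 41.7 mm and 7.16 degrees, less where a joint would pass 70% of its speed; a pose out of reach is approached as far as the arm can. A call is refused whole if a number of a shift passes 0.0417 or a number of a turn 0.125, either way. A call with a gripper value outside its range is refused whole. "fingers" is the finger opening in m, from 0 to 0.0854, set as the call begins (left out, the last holds). The fingers move at their own pace and stop on an object; "squeeze" is the grip in N (left out, the last holds). Time passes only in rows, so rows that do not move let the fingers close. It gives the time, the measured TCP pose, the force and the opening at its end, in the units of the state.
- r.sense(): the state, without advancing time (a new reading comes with each control period).
- r.grab_frame(name): name is "scene" or "top" or "wrist"; returns a dict with "image" (420x560x3 uint8, blue, green, red), "fx", "fy", "cx", "cy" (pixels), "k1" (the pictures are not rectified: a ray, as slopes to the right and down, at radius r is drawn at 1 + k1 r^2 times it, then the intrinsics apply), "xyz" and "orientation" of the camera in the world. Camera axes: x right, y down, z forward; pixel columns grow to the right and rows downward; lengths in mm; the calibration is good to about 2 mm. A picture is of the moment at which its call begins. There is no depth.
- r.sign_off(): hands the job in, once; it reports no verdict.
The state is a dict: "clock": time; "qpos": joint angles; "qvel": joint speeds; "joint_efforts": joint torques, N m; "eef_pos": TCP position; "tcp_rot": TCP orientation; "contact_force": force on the tool from outside, world axes, zero at the start; "wrist_torque": the same for the moment, N m; "opening": opening from 0.0 (shut) to 1.0 (fully open).
Only numpy, scipy, OpenCV 4.12 (cv2) and the standard library are available. Lean on these libraries where they do the work, as an engineer would, in place of code of your own. Each camera call takes 0.05 s, during which the arm holds its last target.

## Working session

There is one attempt and no reset: what is moved stays moved. The work goes in short steps, Python scripts to look and compute and a tool call to move; the robot and the scene stay as the last step left them, time stands still between calls to the robot, and variables do not carry over. Pictures are saved under pics/ and viewed, and the job is handed in when it is done.

Besides the shell and the picture viewer there is one more tool, called after "Emit:" by a JSON object that holds its "api" and its "payload". arm_command: Moves the arm, as the interface text tells. Its arguments: {"type":"object","properties":{"targets":{"type":"array"},"fingers":{"type":"number"},"squeeze":{"type":"number"}},"required":["targets"]}

```bash
mkdir -p pics; ls
python3 - <<'E'
from rig import r
import cv2
s=r.sense();print(s)
for n in ("scene","top","wrist"):
    f=r.grab_frame(n);cv2.imwrite(f"pics/{n}0.png",f["image"]);print(n,{k:v for k,v in f.items() if k!="image"})
E
```

```text
pics
{'clock': 0.0, 'qpos': array([-1.12042610e+00,  3.53676809e-01,  1.63411914e+00, -3.06381175e-05,
        1.15518600e+00, -2.37095424e-03]), 'qvel': array([ 7.34045509e-04, -7.19668051e-04,  8.35019127e-04,  2.63675482e-03,
        8.68256841e-05, -3.88939448e-04]), 'joint_efforts': array([ 2.34664170e-03, -6.05236459e+01, -3.42060292e+01,  2.18375480e-04,
        9.22792620e-03,  6.55991357e-06]), 'eef_pos': array([ 273.20070065, -561.61038974,  230.55018848]), 'tcp_rot': array([ 3.14156793e+00,  1.38935772e-03, -1.11804277e+00]), 'contact_force': array([0.1880142 , 0.25189337, 0.94173599]), 'wrist_torque': array([ 0.00027516,  0.01647058, -0.01748182]), 'opening': 1.001096574976011}
scene {'fx': 440.2605621498685, 'fy': 440.2605621498685, 'cx': 282.8535042034407, 'cy': 213.42589389103287, 'k1': 0.049141044233539204, 'xyz': array([1052.19924915,  338.49856891, 1019.72403108]), 'orientation': array([-2.56050493,  0.0075404 ,  1.87156468])}
top {'fx': 433.0568700111875, 'fy': 433.0568700111875, 'cx': 279.863736431108, 'cy': 209.66341922542253, 'k1': 0.011639826545976057, 'xyz': array([ 298.38321143,  142.08960845, 1281.20855435]), 'orientation': array([-2.94404387,  0.01319114, -1.58484965])}
wrist {'fx': 317.93374034869055, 'fy': 317.93374034869055, 'cx': 277.3344745263424, 'cy': 211.09278737098256, 'k1': -0.05079518663616212, 'xyz': array([ 335.13715735, -532.51715495,  373.83205198]), 'orientation': array([ 2.86821236e+00,  2.13893496e-04, -1.11803186e+00])}
```

View pics/scene0.png

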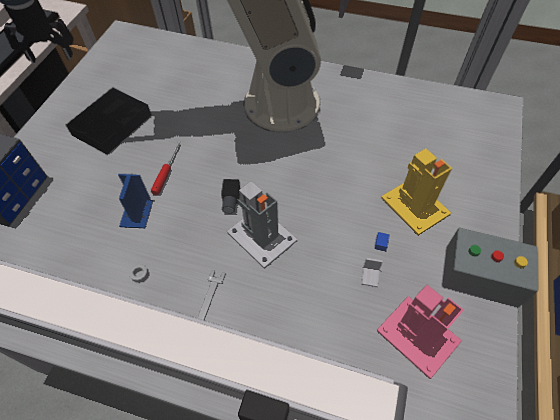

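View pics/top0.png

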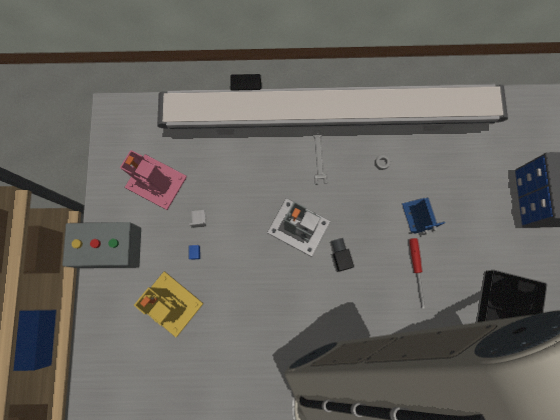

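View pics/wrist0.png

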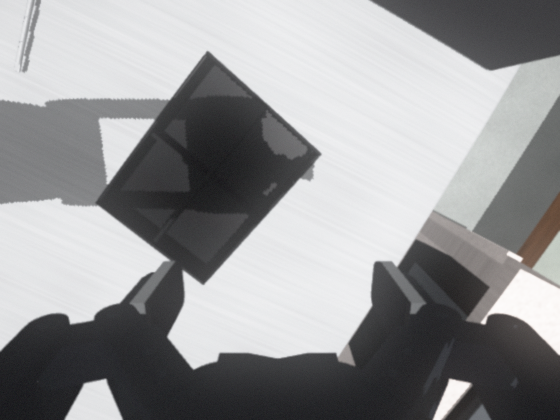

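The scene view shows the blue bracket near (133,200), the grey upright near (262,225), and yellow and pink decoys. In the top view the bracket is near (421,215) and the upright near (300,225). I'll zoom in on both.

```bash
cat > h.py <<'E'
import numpy as np, cv2
from scipy.spatial.transform import Rotation as R
from scipy.optimize import least_squares
def load(n):
    return dict(np.load(f"{n}.npz"))
def grab(n,tag):
    from rig import r
    f=r.grab_frame(n);np.savez(f"{tag}.npz",**f);return f
def proj(f,P):
    P=np.atleast_2d(P);M=R.from_euler('xyz',f["orientation"]).as_matrix()
    c=(P-f["xyz"])@M; s=c[:,:2]/c[:,2:3]; s=s*(1+f["k1"]*(s**2).sum(1,keepdims=True))
    return s*[f["fx"],f["fy"]]+[f["cx"],f["cy"]]
def ray(f,uv):
    d=(np.array(uv,float)-[f["cx"],f["cy"]])/[f["fx"],f["fy"]]; s=d.copy()
    for _ in range(20): s=d/(1+f["k1"]*(s@s))
    M=R.from_euler('xyz',f["orientation"]).as_matrix()
    return f["xyz"],M@np.array([s[0],s[1],1])
def atz(f,uv,z):
    o,d=ray(f,uv);return o+d*(z-o[2])/d[2]
def pose(p,yaw,pts):
    c,s=np.cos(yaw),np.sin(yaw)
    return np.asarray(pts)@np.array([[c,s,0],[-s,c,0],[0,0,1]])+p
def crop(f,x0,y0,w,h,k,name,lines=()):
    im=f["image"].copy()
    im=cv2.resize(im[y0:y0+h,x0:x0+w],None,fx=k,fy=k,interpolation=cv2.INTER_CUBIC)
    for a,b,c in lines:
        a=(np.array(a)-[x0,y0]+.5)*k;b=(np.array(b)-[x0,y0]+.5)*k
        cv2.line(im,tuple(int(v) for v in a),tuple(int(v) for v in b),c,1)
    cv2.imwrite(f"pics/{name}.png",im)
E
python3 - <<'E'
from h import *
import numpy as np
s=grab("scene","s0");t=grab("top","t0")
a=[]
for f,x,y in((s,100,150),(s,215,160),(t,390,180),(t,255,180)):
    a.append(cv2.resize(f["image"][y:y+75,x:x+100],None,fx=4,fy=4,interpolation=cv2.INTER_CUBIC))
cv2.imwrite("pics/z0.png",np.vstack([np.hstack(a[:2]),np.hstack(a[2:])]))
print(atz(t,(421,215),40),atz(t,(300,225),100))
E
```

```text
[ 524.43696471 -254.05661347   40.        ] [490.92853101  99.3700591  100.        ]
```

View pics/z0.png

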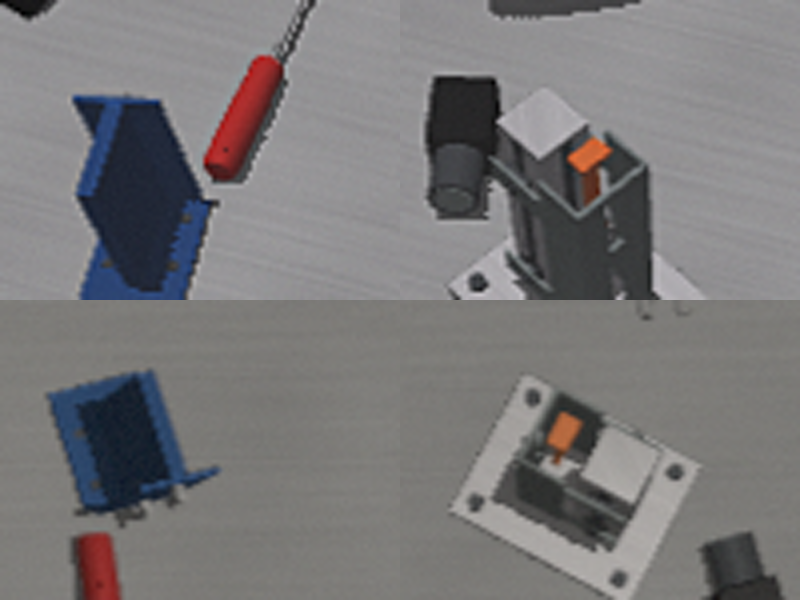

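Top view crop: the bracket's claws point down in the image (world -x). The upright's strip faces left (+y), with the orange tab behind it. Next I'll fit wireframe models to both.

```bash
cat >> h.py <<'E'
def box(x0,x1,y0,y1,z0,z1):
    return np.array([[x,y,z] for x in(x0,x1) for y in(y0,y1) for z in(z0,z1)],float)
BR=[box(-37.5,37.5,-6,6,-56,56),box(37.5,42.5,-28,28,-56,56),box(-49.5,42.5,-35,35,-56,-51)]
CL=[box(42.5,53.5,-3,3,38,48),box(48.5,53.5,-3,3,22,48),box(42.5,53.5,-3,3,-34,-24),box(48.5,53.5,-3,3,-50,-24)]
# upright in seat frame (z rel. nominal seat height 122)
UP=[box(0,4,-28,28,-102,60),box(42,82,-20,20,-112,63),box(-40,110,-60,60,-122,-112)]
E8=[(0,1),(0,2),(0,4),(1,3),(1,5),(2,3),(2,6),(3,7),(4,5),(4,6),(5,7),(6,7)]
def wire(f,boxes,p,yaw,c):
    L=[]
    for b in boxes:
        q=proj(f,pose(p,yaw,b)); L+=[(q[i],q[j],c) for i,j in E8]
    return L
def render(f,boxes,p,yaw,x0,y0,w,h,k=4):
    m=np.zeros((h*k,w*k),np.uint8)
    for b in boxes:
        q=((proj(f,pose(p,yaw,b))-[x0,y0]+.5)*k*16-8).astype(np.float32)
        cv2.fillConvexPoly(m,cv2.convexHull(np.round(q).astype(np.int32)),255,cv2.LINE_AA,4)
    return cv2.resize(m,(w,h),interpolation=cv2.INTER_AREA)/255.
E
cat > fitb.py <<'E'
from h import *
from scipy.optimize import minimize
s,t=load("s0"),load("t0")
W={'s':(s,105,160,65,80),'t':(t,392,185,65,65)}
ms={}
for k,(f,x,y,w,h) in W.items():
    im=f["image"][y:y+h,x:x+w].astype(int)
    ms[k]=((im[...,0]-im[...,2])>22).astype(float)
    ms[k]=np.clip(((im[...,0]-im[...,2])-8)/25.,0,1)
    cv2.imwrite(f"pics/m_{k}.png",cv2.resize((ms[k]*255).astype(np.uint8),None,fx=4,fy=4,interpolation=cv2.INTER_NEAREST))
def cost(v,ks='st'):
    return sum(np.abs(render(W[k][0],BR,[v[0],v[1],56],v[2],*W[k][1:])-ms[k]).sum() for k in ks)
for ks in('st','s','t'):
    best=None
    for y0 in np.radians([-200,-180,-165,-150]):
        o=minimize(cost,[524,-254,y0],args=(ks,),method='Nelder-Mead',options=dict(initial_simplex=[[524,-254,y0],[540,-254,y0],[524,-240,y0],[524,-254,y0+.2]],maxiter=300))
        if best is None or o.fun<best.fun: best=o
    print(ks,best.x,np.degrees(best.x[2]),best.fun)
    if ks=='st': v=best.x
crop(s,100,150,100,100,6,"fb_s",wire(s,BR+CL,[v[0],v[1],56],v[2],(0,255,255)))
crop(t,390,175,75,75,8,"fb_t",wire(t,BR+CL,[v[0],v[1],56],v[2],(0,255,255)))
E
python3 fitb.py
```

```text
st [ 526.87422103 -257.00414107   -2.90696063] -166.55657519901956 675.5145098039216
s [ 526.57625168 -257.40687941   -2.88896113] -165.52527998300647 453.11294117647054
t [ 527.35732113 -256.20014434   -2.92477183] -167.57708203927422 215.36392156862743
```

View pics/fb_s.png

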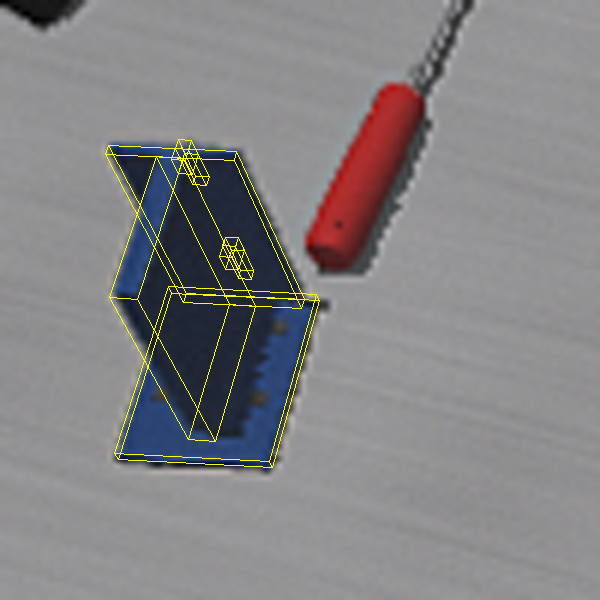

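View pics/fb_t.png

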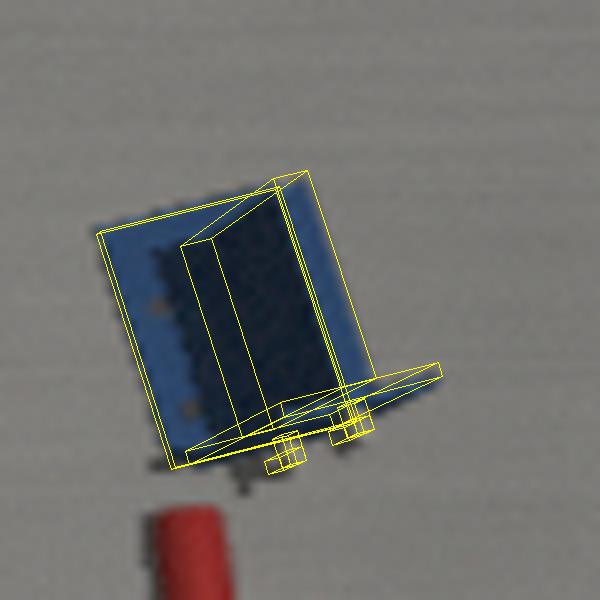

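The bracket fit agrees between the two views to about 2 mm: roughly (527,-257), yaw about -166.5°. Next the upright.

```bash
cat > fitu.py <<'E'
from h import *
s,t=load("s0"),load("t0")
crop(s,215,165,95,110,6,"u_s"); crop(t,260,190,75,75,8,"u_t")
E
python3 fitu.py
```

```text
(no output)
```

View pics/u_s.png

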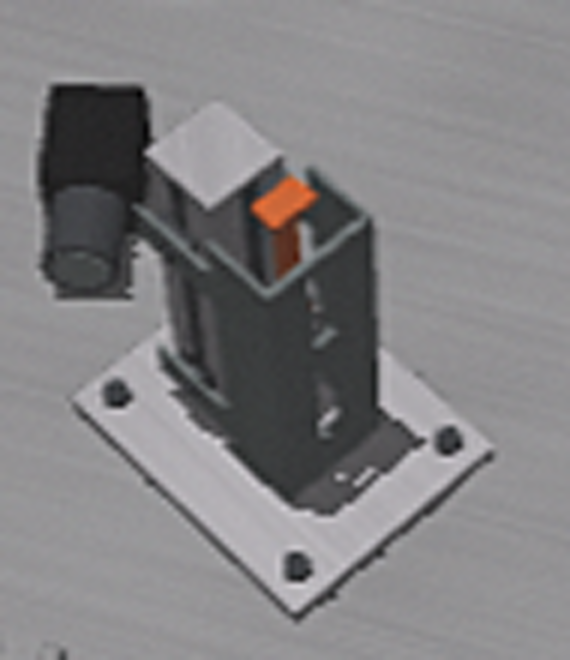

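View pics/u_t.png

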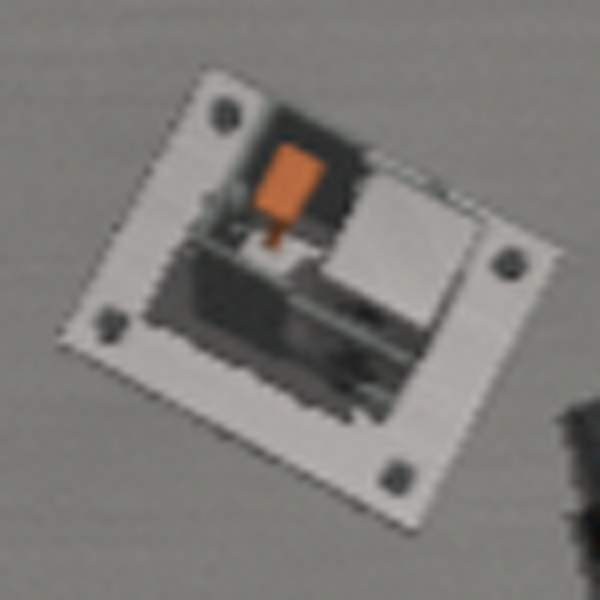

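Both crops show the base plate and post corners clearly. I'll click those corners and fit the pose.

```bash
cat > fitu2.py <<'E'
from h import *
s,t=load("s0"),load("t0")
S=lambda u,v:((u+.5)/6-.5+215,(v+.5)/6-.5+165); T=lambda u,v:((u+.5)/8-.5+260,(v+.5)/8-.5+190)
obs=[(s,S(297,612),(-40,60,10)),(s,S(492,455),(-40,-60,10)),(s,S(73,403),(110,60,10)),
(s,S(210,207),(42,20,185)),(s,S(285,155),(42,-20,185)),(s,S(147,152),(82,20,185)),(s,S(217,101),(82,-20,185)),
(t,T(213,68),(-40,60,10)),(t,T(565,255),(110,60,10)),(t,T(415,530),(110,-60,10)),(t,T(60,343),(-40,-60,10)),
(t,T(368,172),(42,20,185)),(t,T(482,228),(82,20,185)),(t,T(428,325),(82,-20,185)),(t,T(325,268),(42,-20,185))]
def res(v,o): return np.concatenate([(proj(f,pose([v[0],v[1],0],v[2],[P]))[0]-uv) for f,uv,P in o])
for nm,o in(("all",obs),("s",obs[:7]),("t",obs[7:])):
    q=least_squares(res,[491,130,np.radians(-117)],args=(o,),loss='soft_l1')
    print(nm,q.x,np.degrees(q.x[2]));print(np.round(res(q.x,o).reshape(-1,2),2).tolist())
    if nm=="all":
        v=q.x;p=[v[0],v[1],122]
        crop(s,215,165,95,110,6,"uf_s",wire(s,UP,p,v[2],(0,255,255))+wire(s,[box(0,4,-6,6,0,52)],p,v[2],(0,0,255)));crop(t,260,190,75,75,8,"uf_t",wire(t,UP,p,v[2],(0,255,255)))
E
python3 fitu2.py
```

```text
all [519.15196834 131.38837404  -2.08055334] -119.20692540184417
[[-0.21, 0.57], [0.94, -1.66], [-0.53, -1.13], [0.03, 0.44], [0.34, -0.54], [-0.68, -0.43], [0.43, -1.29], [-0.44, -0.87], [-0.0, -0.99], [0.05, 0.21], [-0.47, -0.47], [0.86, -1.12], [0.41, -0.89], [-0.05, 0.56], [-1.02, 0.36]]
s [520.79731476 131.85005258  -2.0815242 ] -119.2625514375083
[[-0.27, 1.18], [0.94, -1.07], [-0.58, -0.62], [-0.02, 1.03], [0.32, 0.04], [-0.72, 0.13], [0.41, -0.74]]
t [518.04565853 131.16630624  -2.08246946] -119.3167112470486
[[-0.31, -0.51], [0.09, -0.54], [0.07, 0.63], [-0.42, -0.14], [0.96, -0.66], [0.49, -0.41], [0.01, 1.03], [-0.95, 0.81]]
```

View pics/uf_s.png

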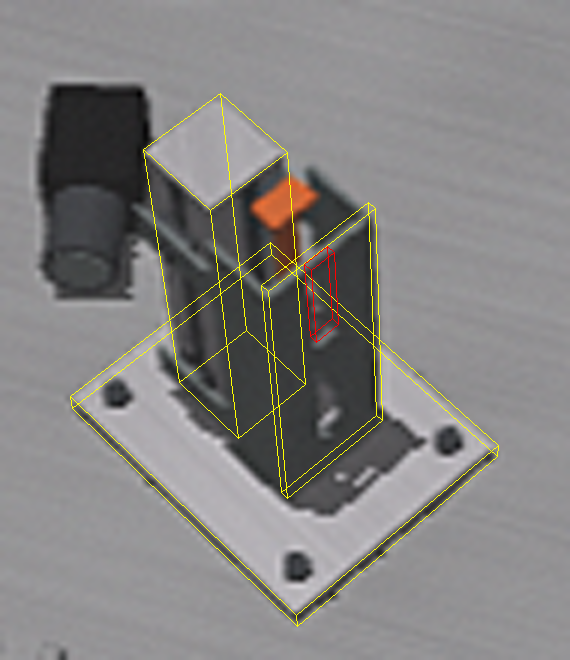

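View pics/uf_t.png

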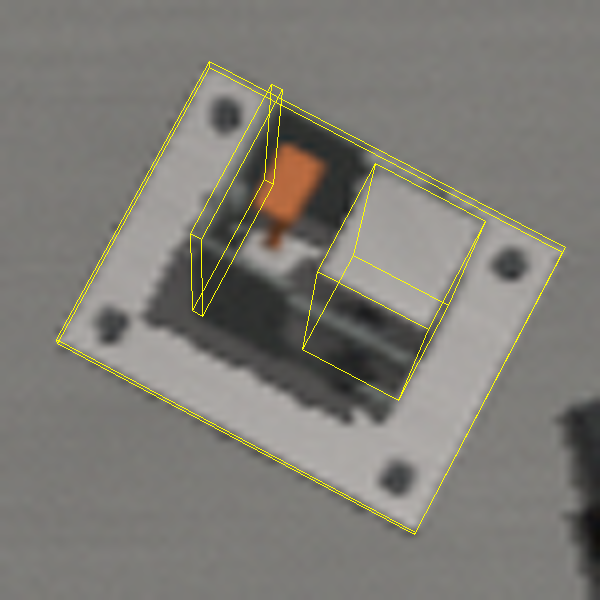

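```bash
cat > mv.py <<'E'
# usage: mv.py x y z yawdeg : prints tool-frame rotation then shift (after rotating), mm/rad
import sys
from h import *
from rig import r
s=r.sense();M=R.from_euler('xyz',s["tcp_rot"])
x,y,z,yw=map(float,sys.argv[1:5])
T=R.from_euler('xyz',[np.pi,0,np.radians(yw)])
print("clock",round(s["clock"],2),"pos",s["eef_pos"].round(1),"rotdeg",np.degrees(s["tcp_rot"]).round(2),"F",s["contact_force"].round(2),"T",s["wrist_torque"].round(2),"open",round(s["opening"],3))
print("turn",(M.inv()*T).as_rotvec().round(4),"then shift mm",T.inv().apply(np.array([x,y,z])-s["eef_pos"]).round(1))
E
python3 mv.py 538.5 -254 180 -76.5
```

```text
clock 0.25 pos [ 273.3 -561.8  231. ] rotdeg [-1.800e+02  3.000e-02 -6.406e+01] F [-0.67  0.28 -0.48] T [-0.04 -0.04  0.03] open 1.001
turn [1.000e-04 6.000e-04 2.172e-01] then shift mm [-237.4 -329.7   51. ]
```

Emit:
{"api": "arm_command", "payload": {"targets": [[0,0,0,0,0,0.109],[0,0,0,0,0,0.108],[-0.017,-0.0236,0,0,0,0],[-0.017,-0.0236,0,0,0,0],[-0.017,-0.0236,0,0,0,0],[-0.017,-0.0236,0,0,0,0],[-0.017,-0.0236,0,0,0,0],[-0.017,-0.0236,0,0,0,0],[-0.017,-0.0236,0,0,0,0],[-0.017,-0.0236,0,0,0,0],[-0.017,-0.0236,0,0,0,0],[-0.017,-0.0236,0,0,0,0],[-0.017,-0.0236,0.01,0,0,0],[-0.017,-0.0236,0.01,0,0,0],[-0.017,-0.0236,0.015,0,0,0],[-0.017,-0.0236,0.015,0,0,0],[0,0,0,0,0,0],[0,0,0,0,0,0]], "fingers": 0.0854}}

```text
clock: 1.75
eef_pos: [539.2, -252.1, 180.3]
tcp_rot: [3.14, 0.001, -1.332]
contact_force: [-0.3, -0.3, 0.4]
opening: 1.0
```

```bash
python3 mv.py 538.5 -254 76 -76.5
python3 - <<'E'
from h import *
w=grab("wrist","w1")
v=[526.9,-257,56]
print(w["xyz"],w["orientation"])
crop(w,0,0,560,420,1.4,"w1",wire(w,BR+CL,v,np.radians(-166.55),(0,255,255)))
E
```

```text
clock 1.75 pos [ 539.2 -252.1  180.3] rotdeg [ 1.7991e+02  7.0000e-02 -7.6340e+01] F [-0.26 -0.34  0.42] T [-0.04 -0.02 -0.03] open 1.0
turn [0.0016 0.0012 0.0028] then shift mm [  1.7   1.1 104.3]
[ 606.22042765 -236.67841329  323.33098068] [ 2.86675988e+00  2.30243858e-04 -1.33243679e+00]
```

View pics/w1.png

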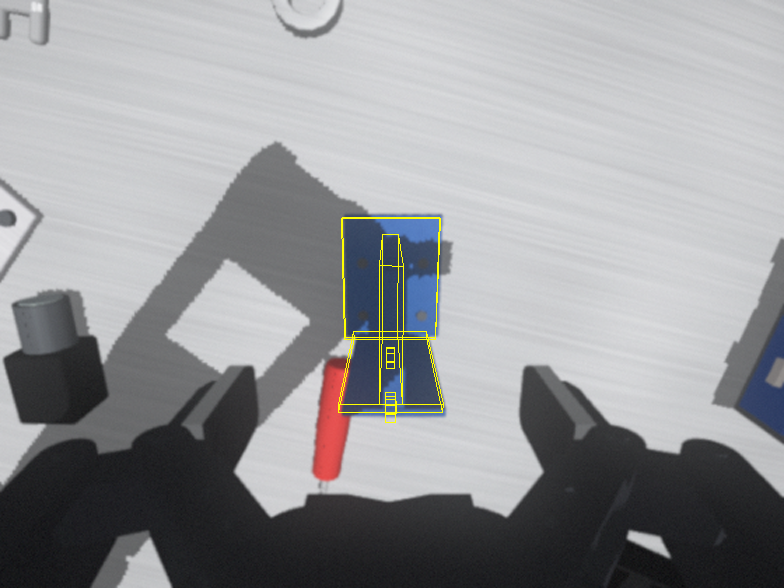

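The wrist view confirms the fit: the wireframe lies on the bracket, with the back plate across rows 335–410 and the shelf at columns 342–440. I'll descend and grip.

Emit:
{"api": "arm_command", "payload": {"targets": [[0.0015,0.001,0.015,0,0,0.003],[0,0,0.015,0,0,0],[0,0,0.015,0,0,0],[0,0,0.015,0,0,0],[0,0,0.015,0,0,0],[0,0,0.015,0,0,0],[0,0,0.01,0,0,0],[0,0,0.004,0,0,0],[0,0,0,0,0,0],[0,0,0,0,0,0]]}}

```text
clock: 2.63
eef_pos: [538.6, -255.7, 77.9]
tcp_rot: [-3.141, -0.0, -1.339]
contact_force: [0.2, -1.3, 0.4]
opening: 0.996
```

```bash
python3 mv.py 538.5 -254 76 -76.5
```

```text
clock 2.63 pos [ 538.6 -255.7   77.9] rotdeg [-1.7997e+02 -3.0000e-02 -7.6690e+01] F [ 0.2  -1.25  0.4 ] T [-0.04  0.03  0.02] open 0.996
turn [-0.0005 -0.0004 -0.0034] then shift mm [-1.7 -0.3  1.9]
```

Emit:
{"api": "arm_command", "payload": {"targets": [[0,0,0.0015,0,0,0],[0,0,0,0,0,0],[0,0,0,0,0,0],[0,0,0,0,0,0],[0,0,0,0,0,0],[0,0,0,0,0,0],[0,0,0,0,0,0],[0,0,0,0,0,0],[0,0,0,0,0,0],[0,0,0,0,0,0]], "fingers": 0, "squeeze": 90}}

```text
clock: 3.47
eef_pos: [538.7, -255.1, 76.1]
tcp_rot: [-3.141, -0.0, -1.338]
contact_force: [-0.7, 1.3, 5.5]
opening: 0.127
```

```bash
python3 mv.py 538.5 -254 76 -76.5;python3 mv.py 538.5 -254 76 -76.5
python3 - <<'E'
from h import *
w=grab("wrist","w2")
crop(w,0,0,560,420,1.4,"w2")
E
python3 mv.py 538.5 -254 76 -76.5
```

```text
clock 3.47 pos [ 538.7 -255.1   76.1] rotdeg [-1.7997e+02 -1.0000e-02 -7.6660e+01] F [-0.72  1.31  5.49] T [0.3  0.   0.02] open 0.127
turn [-0.0005 -0.0002 -0.0028] then shift mm [-1.1 -0.   0.1]
clock 3.47 pos [ 538.7 -255.1   76.1] rotdeg [-1.7997e+02 -1.0000e-02 -7.6660e+01] F [-0.72  1.31  5.49] T [0.3  0.   0.02] open 0.127
turn [-0.0005 -0.0002 -0.0028] then shift mm [-1.1 -0.   0.1]
clock 3.52 pos [ 538.8 -255.    76.1] rotdeg [-1.7997e+02 -1.0000e-02 -7.6660e+01] F [0.25 1.87 5.42] T [ 0.33 -0.01  0.07] open 0.126
turn [-0.0005 -0.0002 -0.0028] then shift mm [-1.1  0.   0.1]
```

View pics/w2.png

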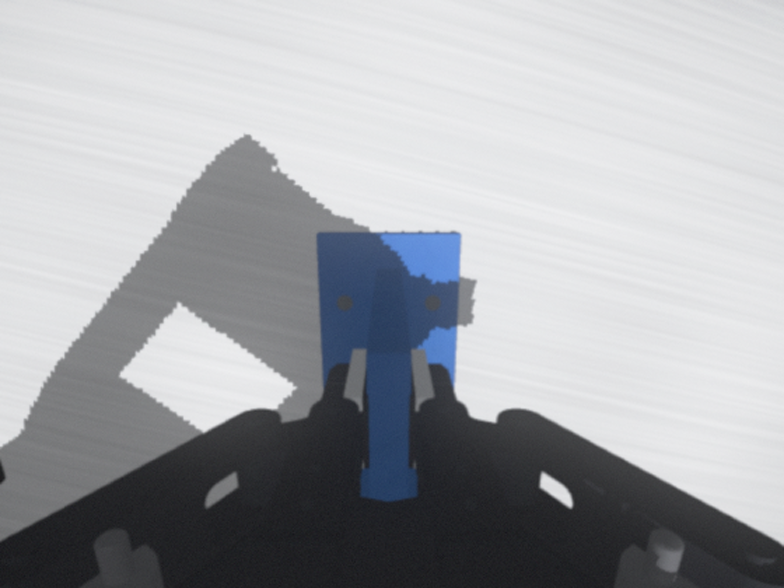

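The web is gripped: the pads show at columns 350–430 on both sides, and the opening is 0.127. Next I'll lift.

Emit:
{"api": "arm_command", "payload": {"targets": [[0,0,-0.005,0,0,0],[0,0,-0.01,0,0,0],[0,0,-0.015,0,0,0],[0,0,-0.02,0,0,0],[0,0,-0.02,0,0,0],[0,0,-0.015,0,0,0],[0,0,-0.01,0,0,0],[0,0,-0.005,0,0,0],[0,0,0,0,0,0],[0,0,0,0,0,0]]}}

```text
clock: 4.35
eef_pos: [538.1, -255.0, 175.3]
tcp_rot: [3.141, 0.0, -1.338]
contact_force: [0.7, -0.5, -3.4]
opening: 0.127
```

```bash
python3 mv.py 670 -60 176 -76.5; python3 mv.py 670 230 176 -76.5
```

```text
clock 4.35 pos [ 538.1 -255.   175.3] rotdeg [ 1.7997e+02  2.0000e-02 -7.6670e+01] F [ 0.73 -0.54 -3.37] T [ 0.06 -0.08 -0.02] open 0.127
turn [ 0.0006  0.0004 -0.0029] then shift mm [-158.8 -173.8   -0.7]
clock 4.35 pos [ 538.1 -255.   175.3] rotdeg [ 1.7997e+02  2.0000e-02 -7.6670e+01] F [ 0.73 -0.54 -3.37] T [ 0.06 -0.08 -0.02] open 0.127
turn [ 0.0006  0.0004 -0.0029] then shift mm [-440.8 -241.5   -0.7]
```

Emit:
{"api": "arm_command", "payload": {"targets": [[-0.016,-0.0174,0,0,0,0],[-0.016,-0.0174,0,0,0,0],[-0.016,-0.0174,0,0,0,0],[-0.016,-0.0174,0,0,0,0],[-0.016,-0.0174,0,0,0,0],[-0.016,-0.0174,0,0,0,0],[-0.016,-0.0174,0,0,0,0],[-0.016,-0.0174,0,0,0,0],[-0.016,-0.0174,0,0,0,0],[-0.016,-0.0174,0,0,0,0],[-0.024,-0.0056,0,0,0,0],[-0.024,-0.0056,0,0,0,0],[-0.024,-0.0056,0,0,0,0],[-0.024,-0.0056,0,0,0,0],[-0.024,-0.0056,0,0,0,0],[-0.024,-0.0056,0,0,0,0],[-0.024,-0.0056,0,0,0,0],[-0.024,-0.0056,0,0,0,0],[-0.024,-0.0056,0,0,0,0],[-0.024,-0.0056,0,0,0,0]]}}

```text
clock: 6.02
eef_pos: [669.0, 188.1, 173.9]
tcp_rot: [3.139, -0.0, -1.338]
contact_force: [1.0, 0.0, -3.8]
opening: 0.127
```

Emit:
{"api": "arm_command", "payload": {"targets": [[-0.024,-0.0056,0,0,0,0],[-0.02,-0.005,0,0,0,0],[0,0,0,0,0,-0.1],[0,0,0,0,0,-0.1],[0,0,0,0,0,-0.1],[0,0,0,0,0,-0.1],[0,0,0,0,0,-0.1],[0,0,0,0,0,-0.1],[0,0,0,0,0,-0.1],[0,0,0,0,0,-0.1],[0,0,0,0,0,-0.027],[0,0,0,0,0,0],[0,0,0,0,0,0]]}}

```text
clock: 7.1
eef_pos: [669.5, 232.2, 174.3]
tcp_rot: [3.14, 0.001, -0.512]
contact_force: [-0.1, -1.0, -3.5]
opening: 0.128
```

```bash
python3 mv.py 580 240 133 -29.2
python3 - <<'E'
from h import *
s=grab("scene","s3");t=grab("top","t3")
crop(s,180,120,200,180,4,"s3");crop(t,200,120,150,150,4,"t3")
E
```

```text
clock 7.1 pos [669.5 232.2 174.3] rotdeg [ 1.7991e+02  8.0000e-02 -2.9360e+01] F [-0.14 -0.95 -3.47] T [ 0.03 -0.04  0.01] open 0.128
turn [ 0.0016  0.0014 -0.0027] then shift mm [-81.9  36.8  41.3]
```

View pics/s3.png

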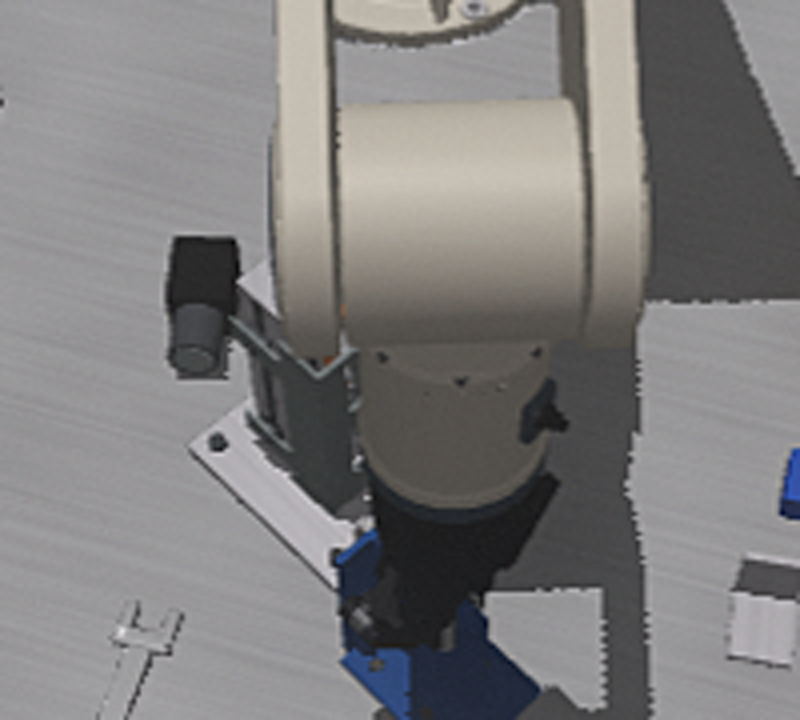

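View pics/t3.png

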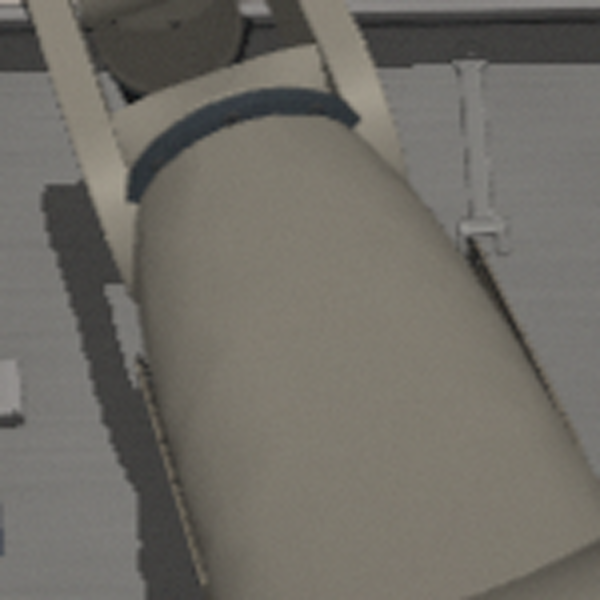

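The bracket is still held. The arm hides the upright in the top view, but the scene view shows both the bracket and the strip. I'll go to a pose in front of the slots.

Emit:
{"api": "arm_command", "payload": {"targets": [[-0.0136,0.0062,0.0069,0,0,-0.003],[-0.0136,0.0062,0.0069,0,0,0],[-0.0136,0.0062,0.0069,0,0,0],[-0.0136,0.0062,0.0069,0,0,0],[-0.0136,0.0062,0.0069,0,0,0],[-0.0136,0.0062,0.0069,0,0,0],[0,0,0,0,0,0],[0,0,0,0,0,0],[0,0,0,0,0,0]]}}

```text
clock: 7.95
eef_pos: [581.8, 239.9, 134.9]
tcp_rot: [-3.141, -0.001, -0.508]
contact_force: [1.5, 0.5, -3.4]
opening: 0.123
```

```bash
python3 mv.py 580 240 133 -29.2
python3 - <<'E'
from h import *
from rig import r
s=grab("scene","s4")
c=r.sense();yw=c["tcp_rot"][2]-np.pi/2
xb=np.array([np.cos(yw),np.sin(yw),0])
p=c["eef_pos"]+12*xb; p[2]=56+c["eef_pos"][2]-76.1
print(p,np.degrees(yw))
crop(s,200,150,150,150,5,"s4a");crop(s,200,150,150,150,5,"s4",wire(s,BR+CL,p,yw,(0,255,255))+wire(s,UP[:1]+UP[2:],[519.15,131.4,122],np.radians(-119.2),(0,255,0)))
E
```

```text
clock 7.95 pos [581.8 239.9 134.9] rotdeg [-1.7994e+02 -6.0000e-02 -2.9120e+01] F [ 1.55  0.54 -3.38] T [ 0.06 -0.04 -0.01] open 0.123
turn [-0.001  -0.001   0.0014] then shift mm [-1.7  0.8  1.9]
[576.2910473  229.37880603 114.95646405] -119.13169640739471
```

View pics/s4a.png

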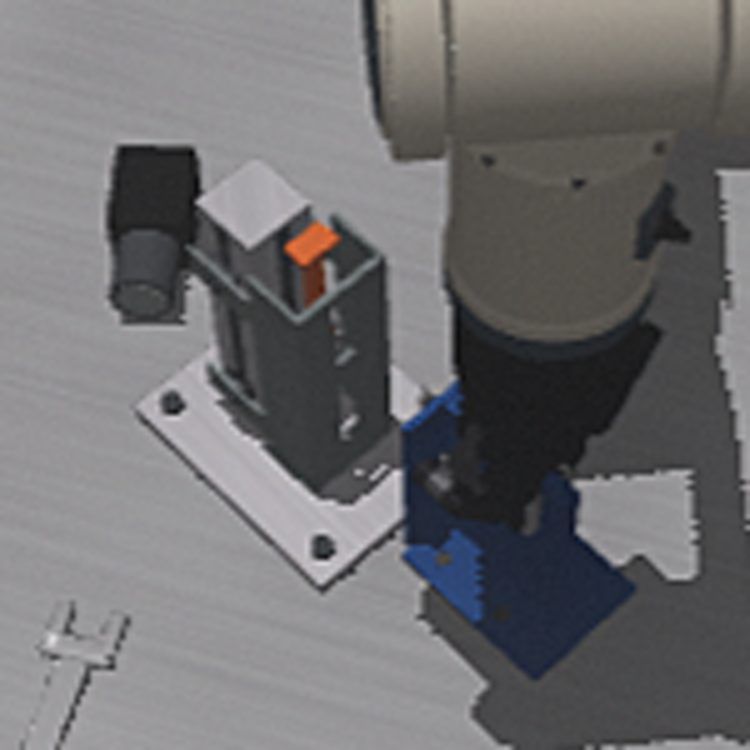

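View pics/s4.png

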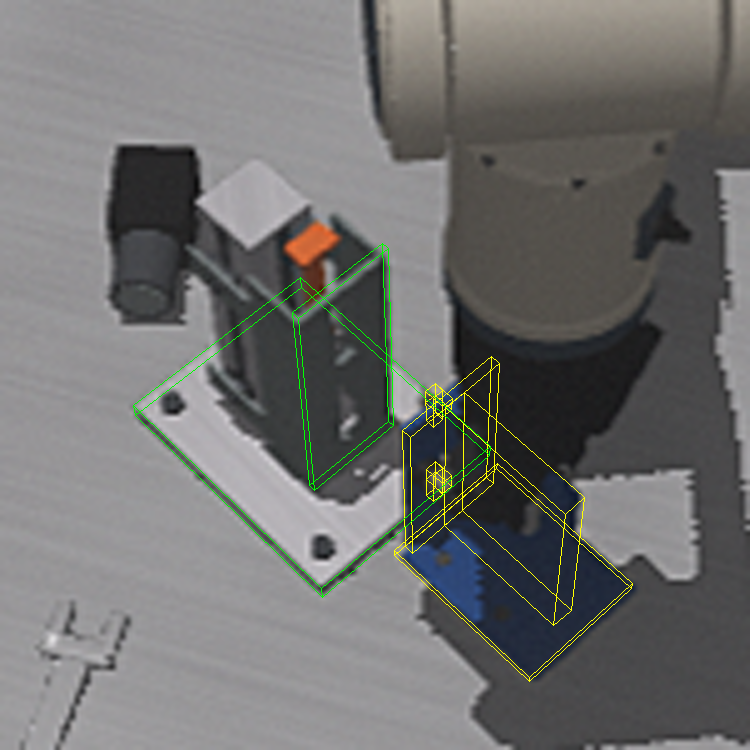

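Run:
```python
from h import *
s=load("s4")
crop(s,275,225,62,62,12,"s4b");crop(s,222,175,62,95,6.3,"s4c")
crop(s,234,190,50,60,9,"s4c")
```

View pics/s4b.png

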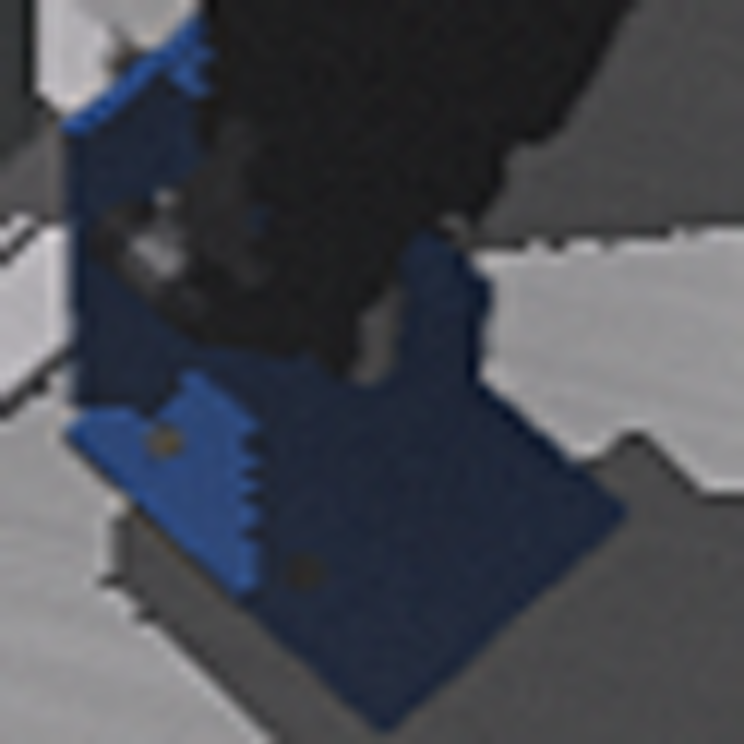

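View pics/s4c.png

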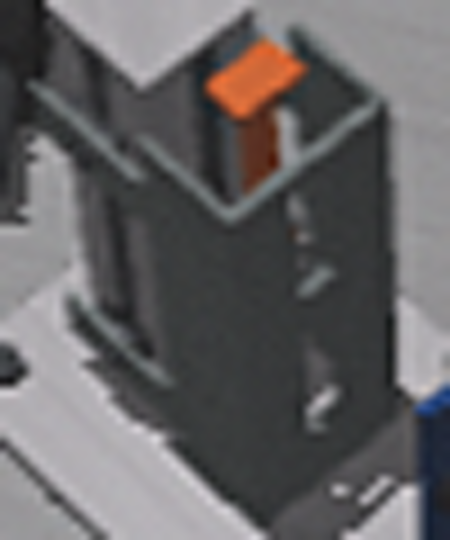

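```bash
cat > rel.py <<'E'
from h import *
s=load("s4")
S=lambda u,v:((u+.5)/6-.5+215,(v+.5)/6-.5+165)
A=lambda u,v:((u+.5)/12-.5+275,(v+.5)/12-.5+225)
B=lambda u,v:((u+.5)/9-.5+234,(v+.5)/9-.5+190)
ob=[(S(297,612),(-40,60,10)),(S(492,455),(-40,-60,10)),(S(73,403),(110,60,10)),(S(210,207),(42,20,185)),(S(285,155),(42,-20,185)),(S(147,152),(82,20,185)),(S(217,101),(82,-20,185))]
st=[(B(232,220),(0,28,182)),(B(385,105),(0,-28,182)),(B(270,525),(0,28,20))]
def r1(v):
    a=[proj(s,pose([v[0],v[1],0],v[2],[P]))[0]-uv for uv,P in ob]
    a+=[proj(s,pose([v[0],v[1],v[3]],v[2],[P]))[0]-uv for uv,P in st]
    return np.concatenate(a)
q=least_squares(r1,[520,131,-2.08,0],loss='soft_l1');print(q.x,np.degrees(q.x[2]));print(r1(q.x).reshape(-1,2).round(2).tolist())
br=[(A(66,432),(42.5,35,-53.5)),(A(385,732),(-49.5,35,-53.5)),(A(627,512),(-49.5,-35,-53.5)),(A(64,128),(40,28,56))]
Z=114.5
def r2(v): return np.concatenate([proj(s,pose([v[0],v[1],Z],v[2],[P]))[0]-uv for uv,P in br])
b=least_squares(r2,[576,229,-2.08]);print(b.x,np.degrees(b.x[2]));print(r2(b.x).reshape(-1,2).round(2).tolist())
yaw=q.x[2];d=b.x[:2]-q.x[:2]
print("camera: web rel seat along x",d@[np.cos(yaw),np.sin(yaw)],"lateral",d@[-np.sin(yaw),np.cos(yaw)])
d=np.array([576.3,229.4])-[519.15,131.4]
yaw=np.radians(-119.2)
print("kin: web rel seat along x",d@[np.cos(yaw),np.sin(yaw)],"lateral",d@[-np.sin(yaw),np.cos(yaw)])
E
python3 rel.py
```

```text
[520.57694396 131.85413299  -2.07997946  -2.45004668] -119.17404472341971
[[-0.2, 1.11], [0.95, -1.18], [-0.57, -0.63], [0.0, 0.98], [0.32, -0.03], [-0.72, 0.1], [0.4, -0.78], [-0.07, 0.3], [0.83, -0.88], [-1.03, 0.67]]
[575.55171109 230.90110535  -2.08001634] -119.17615766851772
[[-0.88, -0.46], [-0.59, -0.15], [-0.28, -0.44], [1.63, 1.05]]
camera: web rel seat along x -113.28039893757689 lateral -0.2810176920039208
kin: web rel seat along x -113.4275430922199 lateral 2.077250120373777
```

```bash
cat >> rel.py <<'E'
print("--- Z free")
yaw=q.x[2]
for use in([0,1,2,3],[0,1,2]):
    def r3(v): return np.concatenate([proj(s,pose([v[0],v[1],v[2]],yaw,[P]))[0]-uv for uv,P in [br[i] for i in use]])
    b=least_squares(r3,[576,229,114]);d=b.x[:2]-q.x[:2]
    print(b.x,r3(b.x).round(2),"x",d@[np.cos(yaw),np.sin(yaw)],"lat",d@[-np.sin(yaw),np.cos(yaw)])
# silhouette fit of shelf region
from scipy.optimize import minimize
x0,y0,w,h=275,255,60,35
im=s["image"][y0:y0+h,x0:x0+w].astype(int)
m=np.clip(((im[...,0]-im[...,2])-6)/20.,0,1)
cv2.imwrite("pics/m4.png",cv2.resize((m*255).astype(np.uint8),None,fx=8,fy=8,interpolation=cv2.INTER_NEAREST))
wt=np.ones_like(m); wt[:12]=0
for Zz in(113,114.5,116):
    c=lambda v:(wt*np.abs(render(s,BR,[v[0],v[1],Zz],yaw,x0,y0,w,h)-m)).sum()
    o=minimize(c,[576,230],method='Nelder-Mead',options=dict(initial_simplex=[[576,230],[581,230],[576,235]]))
    d=o.x-q.x[:2];print("sil",Zz,o.x,o.fun,"x",d@[np.cos(yaw),np.sin(yaw)],"lat",d@[-np.sin(yaw),np.cos(yaw)])
E
python3 rel.py | sed -n '/Z free/,$p'; python3 mv.py 563 209.6 133 -29.2
```

```text
--- Z free
[584.94195624 233.20699403 133.48956666] [-1.25 -0.5  -0.42  0.33  0.3  -0.35  1.27  0.47] x -119.87117754110287 lat 6.793970926181083
[569.81175902 231.19529415 101.43631855] [ 0.01  0.02 -0.02  0.02  0.01 -0.04] x -110.73924684675049 lat -5.436223102094932
sil 113 [574.40535907 231.94581891] 40.079411764705895 x -113.63377772817711 lat -1.7912073512812894
sil 114.5 [575.02653402 232.07030869] 40.08725490196079 x -114.04527563687364 lat -1.3095171000611605
sil 116 [575.7141559  232.17881171] 40.13823529411765 x -114.47520531884716 lat -0.7620162096722138
clock 8.0 pos [582.1 239.9 135.1] rotdeg [-1.7992e+02 -7.0000e-02 -2.9130e+01] F [-0.07  0.77 -2.74] T [ 0.07 -0.05 -0.01] open 0.127
turn [-0.0014 -0.0013  0.0012] then shift mm [-1.9 35.7  2.1]
```

View pics/m4.png

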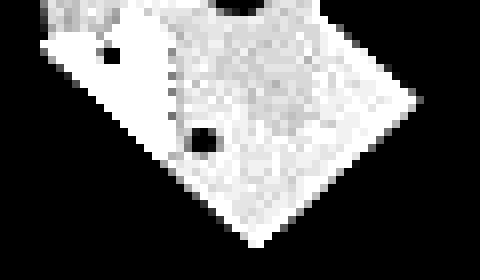

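Emit:
{"api": "arm_command", "payload": {"targets": [[-0.001,0.01,0.003,0,0,0],[0,0.01,0,0,0,0],[0,0.01,0,0,0,0],[0,0.01,0,0,0,0],[0,0.005,0,0,0,0],[0,0.003,0,0,0,0],[0,0,0,0,0,0],[0,0,0,0,0,0],[0,0,0,0,0,0]]}}

```text
clock: 8.75
eef_pos: [556.9, 198.5, 131.6]
tcp_rot: [-3.141, -0.0, -0.508]
contact_force: [-0.5, 0.3, -3.1]
opening: 0.129
```

```bash
cat > look.py <<'E'
import sys
from h import *
from rig import r
n=sys.argv[1]
s=grab("scene",n)
c=r.sense();yw=c["tcp_rot"][2]-np.pi/2
xb=np.array([np.cos(yw),np.sin(yw),0])
p=c["eef_pos"]+12*xb; p[2]=56+c["eef_pos"][2]-76.1
ys=np.radians(-119.2);d=p[:2]-[519.15,131.4]
print("pos",c["eef_pos"].round(1),"rot",np.degrees(c["tcp_rot"]).round(2),"F",c["contact_force"].round(2),"T",c["wrist_torque"].round(2))
print("gap",-d@[np.cos(ys),np.sin(ys)]-42.5,"lat",d@[-np.sin(ys),np.cos(ys)],"claw over nominal seat",p[2]+38-122)
a=wire(s,BR+CL,p,yw,(0,255,255))+wire(s,UP[:1],[519.15,131.4,122],ys,(0,255,0))
crop(s,225,175,80,90,6,n)
E
python3 look.py s5
```

```text
pos [556.9 198.6 131.5] rot [-1.7997e+02 -2.0000e-02 -2.9100e+01] F [-0.73 -0.08 -3.18] T [ 0.13 -0.03 -0.01]
gap 22.529999671990836 lat 0.1817641739018423 claw over nominal seat 27.406178501173684
```

View pics/s5.png

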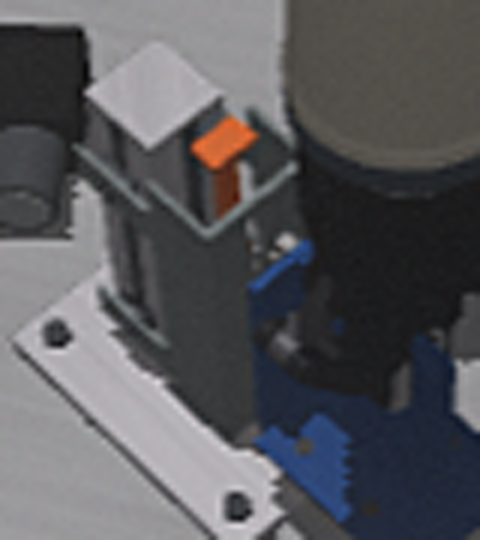

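In the scene view the back plate is just in front of the strip, with the claws at about (285,245) in line with the upper slot at about (265,240). I'll move in slowly.

Emit:
{"api": "arm_command", "payload": {"targets": [[0,0.002,0,0,0,0],[0,0.002,0,0,0,0],[0,0.002,0,0,0,0],[0,0.002,0,0,0,0],[0,0.001,0,0,0,0],[0,0.001,0,0,0,0],[0,0,0,0,0,0],[0,0,0,0,0,0]]}}

```text
clock: 9.47
eef_pos: [551.7, 189.4, 131.4]
tcp_rot: [-3.141, -0.0, -0.508]
contact_force: [0.7, -0.4, -4.3]
opening: 0.129
```

```bash
python3 look.py s6
```

```text
pos [551.7 189.5 131.4] rot [-179.99   -0.    -29.11] F [ 0.86  0.96 -3.71] T [ 0.03 -0.08  0.04]
gap 12.092467075160243 lat 0.12260882256207058 claw over nominal seat 27.335099712208148
```

View pics/s6.png

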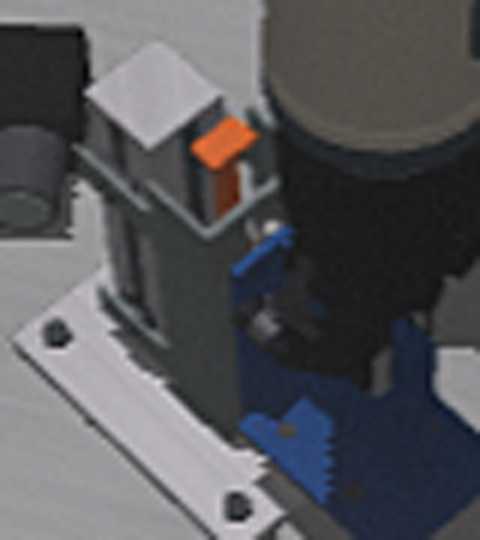

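Emit:
{"api": "arm_command", "payload": {"targets": [[0,0.002,0,0,0,0],[0,0.002,0,0,0,0],[0,0.001,0,0,0,0],[0,0.001,0,0,0,0],[0,0,0,0,0,0]]}}

```text
clock: 9.93
eef_pos: [548.6, 184.0, 131.4]
tcp_rot: [3.141, 0.0, -0.508]
contact_force: [-0.3, -0.0, -3.2]
opening: 0.13
```

Emit:
{"api": "arm_command", "payload": {"targets": [[0,0.001,0,0,0,0],[0,0.001,0,0,0,0],[0,0,0,0,0,0]]}}

```text
clock: 10.18
eef_pos: [547.6, 182.3, 131.4]
tcp_rot: [3.141, 0.0, -0.508]
contact_force: [-0.7, 0.0, -4.4]
opening: 0.127
```

Emit:
{"api": "arm_command", "payload": {"targets": [[0,0.001,0,0,0,0],[0,0,0,0,0,0]]}}

```text
clock: 10.35
eef_pos: [547.2, 181.5, 131.4]
tcp_rot: [3.142, 0.0, -0.508]
contact_force: [0.7, 0.4, -3.5]
opening: 0.127
```

Emit:
{"api": "arm_command", "payload": {"targets": [[0,0.001,0,0,0,0],[0,0,0,0,0,0]]}}

```text
clock: 10.52
eef_pos: [546.7, 180.6, 131.4]
tcp_rot: [3.141, 0.0, -0.508]
contact_force: [0.8, -1.0, -2.6]
opening: 0.134
```

```bash
python3 look.py s7
```

```text
pos [546.7 180.7 131.4] rot [180.     0.   -29.11] F [ 0.64 -0.55 -3.26] T [ 0.02 -0.02 -0.01]
gap 1.9867071647356696 lat 0.06088635147242423 claw over nominal seat 27.281527447531403
```

View pics/s7.png

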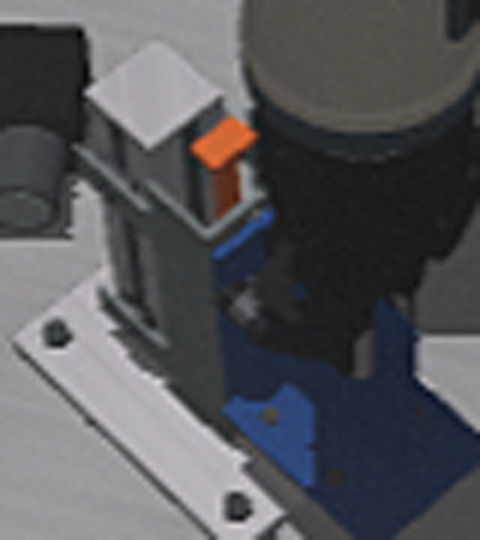

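The claws are in the slots, and the back plate's left edge at (215,250) lines up with the strip edge at (210,235). I'll keep going until the plate touches.

Emit:
{"api": "arm_command", "payload": {"targets": [[0,0.001,0,0,0,0],[0,0,0,0,0,0]]}}

```text
clock: 10.73
eef_pos: [546.6, 180.0, 131.5]
tcp_rot: [-3.141, -0.0, -0.508]
contact_force: [1.7, 1.8, -5.0]
opening: 0.125
```

Emit:
{"api": "arm_command", "payload": {"targets": [[0,0.001,0,0,0,0],[0,0,0,0,0,0]]}}

```text
clock: 10.9
eef_pos: [546.7, 180.0, 131.7]
tcp_rot: [-3.139, -0.001, -0.508]
contact_force: [1.6, 6.0, -6.1]
opening: 0.128
```

Emit:
{"api": "arm_command", "payload": {"targets": [[0,0.0005,0,0,0,0],[0,0,0,0,0,0]]}}

```text
clock: 11.07
eef_pos: [546.7, 180.0, 131.7]
tcp_rot: [-3.138, -0.001, -0.509]
contact_force: [4.3, 8.0, -7.3]
opening: 0.128
```

It touched at about 9 N. I'll ease back to a light touch.

Emit:
{"api": "arm_command", "payload": {"targets": [[0,-0.001,0,0,0,0],[0,0,0,0,0,0],[0,0,0,0,0,0]]}}

```text
clock: 11.32
eef_pos: [546.6, 180.0, 131.6]
tcp_rot: [-3.14, -0.001, -0.508]
contact_force: [1.9, 5.1, -4.2]
opening: 0.133
```

Emit:
{"api": "arm_command", "payload": {"targets": [[0,0,0.002,0,0,0],[0,0,0.002,0,0,0],[0,0,0,0,0,0]]}}

```text
clock: 11.57
eef_pos: [546.8, 179.9, 127.6]
tcp_rot: [-3.14, -0.001, -0.508]
contact_force: [3.1, 5.9, -2.6]
opening: 0.128
```

Emit:
{"api": "arm_command", "payload": {"targets": [[0,-0.0003,0.002,0,0,0],[0,0,0.001,0,0,0],[0,0,0,0,0,0]]}}

```text
clock: 11.82
eef_pos: [546.7, 180.0, 124.4]
tcp_rot: [-3.141, -0.001, -0.508]
contact_force: [2.8, 4.3, -2.8]
opening: 0.129
```

Emit:
{"api": "arm_command", "payload": {"targets": [[0,0,0.001,0,0,0],[0,0,0.001,0,0,0],[0,0,0,0,0,0]]}}

```text
clock: 12.07
eef_pos: [546.7, 179.9, 122.4]
tcp_rot: [-3.141, -0.001, -0.508]
contact_force: [2.7, 4.9, -2.7]
opening: 0.126
```

Emit:
{"api": "arm_command", "payload": {"targets": [[0,0,0.001,0,0,0],[0,0,0.001,0,0,0],[0,0,0,0,0,0]]}}

```text
clock: 12.32
eef_pos: [546.7, 180.0, 120.5]
tcp_rot: [-3.141, -0.001, -0.508]
contact_force: [2.9, 4.6, -1.9]
opening: 0.128
```

Emit:
{"api": "arm_command", "payload": {"targets": [[0,0,0.001,0,0,0],[0,0,0.001,0,0,0],[0,0,0,0,0,0]]}}

```text
clock: 12.57
eef_pos: [546.7, 179.9, 118.4]
tcp_rot: [-3.141, -0.001, -0.508]
contact_force: [2.7, 5.9, -2.0]
opening: 0.126
```

Emit:
{"api": "arm_command", "payload": {"targets": [[0,0,0.001,0,0,0],[0,0,0.001,0,0,0],[0,0,0,0,0,0]]}}

```text
clock: 12.82
eef_pos: [546.7, 179.9, 116.5]
tcp_rot: [-3.141, -0.001, -0.508]
contact_force: [3.1, 5.4, -2.3]
opening: 0.128
```

Emit:
{"api": "arm_command", "payload": {"targets": [[0,0,0.001,0,0,0],[0,0,0.001,0,0,0],[0,0,0,0,0,0]]}}

```text
clock: 13.07
eef_pos: [546.8, 180.0, 114.7]
tcp_rot: [-3.141, -0.001, -0.508]
contact_force: [1.5, 4.7, 1.3]
opening: 0.13
```

Emit:
{"api": "arm_command", "payload": {"targets": [[0,0,0.001,0,0,0],[0,0,0.001,0,0,0],[0,0,0,0,0,0]]}}

```text
clock: 13.32
eef_pos: [547.0, 180.3, 112.7]
tcp_rot: [-3.14, -0.001, -0.508]
contact_force: [1.9, 6.1, 0.3]
opening: 0.127
```

Emit:
{"api": "arm_command", "payload": {"targets": [[0,0,0.001,0,0,0],[0,0,0.001,0,0,0],[0,0,0,0,0,0]]}}

```text
clock: 13.57
eef_pos: [547.0, 180.4, 110.7]
tcp_rot: [-3.14, -0.001, -0.508]
contact_force: [4.1, 7.3, 0.3]
opening: 0.13
```

Emit:
{"api": "arm_command", "payload": {"targets": [[0,0,0.001,0,0,0],[0,0,0.001,0,0,0],[0,0,0,0,0,0]]}}

```text
clock: 13.82
eef_pos: [547.1, 180.5, 108.8]
tcp_rot: [-3.139, -0.001, -0.508]
contact_force: [3.4, 6.9, -0.3]
opening: 0.128
```

```bash
python3 look.py s8
```

```text
pos [547.2 180.5 108.8] rot [-1.7987e+02 -6.0000e-02 -2.9120e+01] F [ 2.72  7.54 -0.4 ] T [ 1.15 -0.36 -0.07]
gap 2.0543308356434054 lat 0.5197497186770661 claw over nominal seat 4.743070393030592
```

View pics/s8.png

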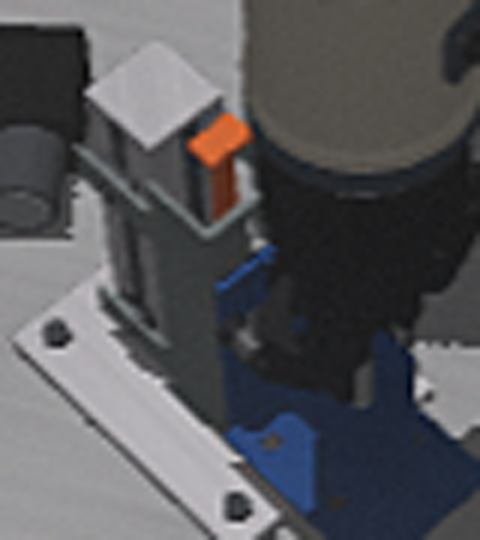

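The orange tab has moved back from about (225,140) to (220,138), so the catch is being pushed back. I'll add a little forward hold and carry on down.

Emit:
{"api": "arm_command", "payload": {"targets": [[0,0.0005,0.001,0,0,0],[0,0,0.001,0,0,0],[0,0,0,0,0,0]]}}

```text
clock: 14.12
eef_pos: [547.1, 180.3, 106.9]
tcp_rot: [-3.139, -0.001, -0.508]
contact_force: [2.8, 8.2, 1.8]
opening: 0.134
```

Emit:
{"api": "arm_command", "payload": {"targets": [[0,0,0.001,0,0,0],[0,0,0,0,0,0]]}}

```text
clock: 14.28
eef_pos: [547.1, 180.3, 106.0]
tcp_rot: [-3.139, -0.001, -0.508]
contact_force: [2.7, 8.1, 1.4]
opening: 0.127
```

Emit:
{"api": "arm_command", "payload": {"targets": [[0,0,0.001,0,0,0],[0,0,0,0,0,0]]}}

```text
clock: 14.45
eef_pos: [547.2, 180.4, 105.0]
tcp_rot: [-3.139, -0.001, -0.508]
contact_force: [3.3, 9.0, 1.0]
opening: 0.13
```

Emit:
{"api": "arm_command", "payload": {"targets": [[0,0,0.001,0,0,0],[0,0,0,0,0,0]]}}

```text
clock: 14.62
eef_pos: [547.3, 180.5, 104.1]
tcp_rot: [-3.138, -0.001, -0.508]
contact_force: [3.5, 9.8, 1.7]
opening: 0.128
```

Emit:
{"api": "arm_command", "payload": {"targets": [[0,0,0.001,0,0,0],[0,0,0,0,0,0]]}}

```text
clock: 14.78
eef_pos: [547.3, 180.5, 103.0]
tcp_rot: [-3.138, -0.001, -0.508]
contact_force: [3.3, 10.0, 0.6]
opening: 0.129
```

Emit:
{"api": "arm_command", "payload": {"targets": [[0,0,0.0005,0,0,0],[0,0,0,0,0,0]]}}

```text
clock: 14.95
eef_pos: [547.2, 180.5, 102.4]
tcp_rot: [-3.138, -0.001, -0.508]
contact_force: [4.2, 10.0, -2.5]
opening: 0.131
```

Emit:
{"api": "arm_command", "payload": {"targets": [[0,0,0.0005,0,0,0],[0,0,0,0,0,0]]}}

```text
clock: 15.12
eef_pos: [547.0, 180.4, 101.5]
tcp_rot: [-3.139, -0.001, -0.508]
contact_force: [4.6, 8.6, -5.5]
opening: 0.129
```

Emit:
{"api": "arm_command", "payload": {"targets": [[0,0,0.0005,0,0,0],[0,0,0,0,0,0]]}}

```text
clock: 15.28
eef_pos: [546.7, 180.1, 100.4]
tcp_rot: [-3.139, -0.001, -0.508]
contact_force: [6.0, 8.2, -12.2]
opening: 0.126
```

Emit:
{"api": "arm_command", "payload": {"targets": [[0,0,0.0005,0,0,0],[0,0,0,0,0,0]]}}

```text
clock: 15.45
eef_pos: [546.7, 180.1, 99.7]
tcp_rot: [-3.139, -0.001, -0.508]
contact_force: [5.6, 7.3, -11.5]
opening: 0.125
```

The force swung to -12 N at a TCP height of about 102–100 mm, so the catch has snapped over and is pulling the bracket down. I'll press on to the bottom in small steps.

Emit:
{"api": "arm_command", "payload": {"targets": [[0,-0.0007,0.0005,0,0,0],[0,0,0,0,0,0]]}}

```text
clock: 15.62
eef_pos: [546.7, 180.3, 99.2]
tcp_rot: [-3.141, -0.0, -0.508]
contact_force: [3.5, 4.7, -9.8]
opening: 0.13
```

Emit:
{"api": "arm_command", "payload": {"targets": [[0,0,0.0005,0,0,0],[0,0,0,0,0,0]]}}

```text
clock: 15.78
eef_pos: [546.7, 180.2, 98.9]
tcp_rot: [-3.141, -0.0, -0.508]
contact_force: [4.1, 6.0, -7.8]
opening: 0.132
```

Emit:
{"api": "arm_command", "payload": {"targets": [[0,0,0.0005,0,0,0],[0,0,0,0,0,0]]}}

```text
clock: 15.95
eef_pos: [546.7, 180.2, 98.6]
tcp_rot: [-3.141, -0.0, -0.508]
contact_force: [3.9, 6.1, -5.4]
opening: 0.129
```

Emit:
{"api": "arm_command", "payload": {"targets": [[0,0,0.0005,0,0,0],[0,0,0.0005,0,0,0],[0,0,0,0,0,0]]}}

```text
clock: 16.2
eef_pos: [546.9, 180.3, 97.9]
tcp_rot: [-3.14, -0.001, -0.508]
contact_force: [2.9, 6.2, -1.8]
opening: 0.128
```

```bash
python3 look.py s9
```

```text
pos [546.8 180.3  97.9] rot [-1.7993e+02 -3.0000e-02 -2.9110e+01] F [ 3.01  6.45 -2.34] T [ 0.97 -0.5   0.02]
gap 1.690462127399293 lat 0.32133138665430344 claw over nominal seat -6.237737238638431
```

View pics/s9.png

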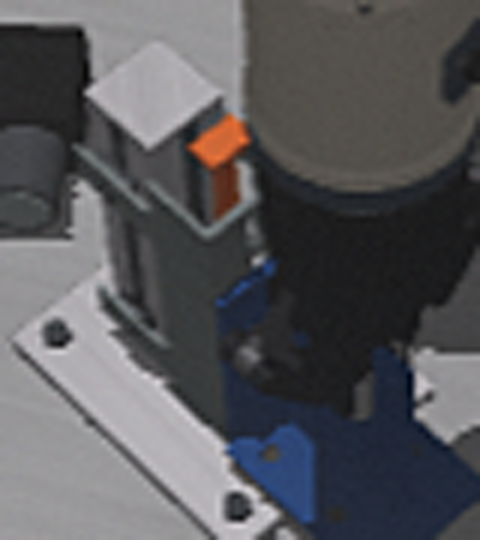

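Run:
```python
from h import *
a=[]
for n in("s5","s6","s7","s8","s9"):
    s=load(n);im=s["image"].astype(int)
    c=im[180:215,250:275]
    m=np.clip((c[...,2]-c[...,0]-20)/100.,0,1)
    # tab top surface: bright orange
    b=np.clip((c[...,2]-150)/60.,0,1)*(c[...,2]-c[...,0]>60)
    cols=b.sum(0).round(1)
    print(n,cols[5:20],b.sum(1).round(1)[10:28])
    a.append(cv2.resize(s["image"][190:215,250:275],None,fx=6,fy=6,interpolation=cv2.INTER_NEAREST))
cv2.imwrite("pics/tab.png",np.hstack(a))
# predicted pixel shift of the tab for 3 mm back
x=np.array([np.cos(np.radians(-119.2)),np.sin(np.radians(-119.2)),0])
p=np.array([519,131,195])+25*x
print(proj(load("s9"),[p,p+3*x]))
```

```text
s5 [0.  0.  0.8 2.8 4.  5.9 6.3 6.2 5.9 4.9 4.1 1.6 0.2 0.  0. ] [0.  0.  0.  0.  0.2 3.5 4.9 7.2 8.3 8.2 5.6 3.3 1.5 0.  0.  0.  0.  0. ]
s6 [0.  0.  0.8 2.8 4.  5.9 6.3 6.1 5.8 4.9 4.1 1.6 0.2 0.  0. ] [0.  0.  0.  0.  0.2 3.5 4.9 7.2 8.3 8.2 5.6 3.3 1.4 0.  0.  0.  0.  0. ]
s7 [0.  0.  0.8 2.9 4.  5.9 6.3 6.2 5.9 4.9 4.1 1.7 0.1 0.  0. ] [0.  0.  0.  0.  0.2 3.5 5.  7.2 8.4 8.2 5.7 3.2 1.4 0.  0.  0.  0.  0. ]
s8 [0.  0.  2.  3.6 4.9 5.9 6.2 6.1 5.9 4.1 2.8 0.  0.  0.  0. ] [0.  0.  0.  0.  1.9 4.1 5.8 7.6 8.3 7.1 4.2 2.4 0.1 0.  0.  0.  0.  0. ]
s9 [0.  0.  1.  2.8 4.8 5.7 5.9 6.2 6.1 4.4 1.9 0.  0.  0.  0. ] [0.  0.  0.  0.  0.7 2.9 4.4 6.5 7.7 7.4 5.4 3.3 0.4 0.  0.  0.  0.  0. ]
[[260.58218064 196.36035775]
 [259.71053687 195.59515533]]
```

View pics/tab.png

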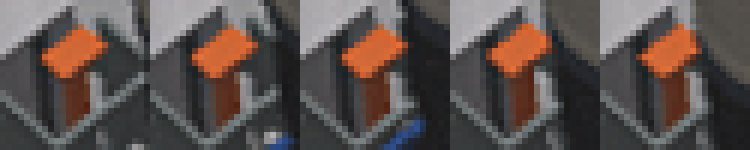

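The tab is back almost at its forward pixel rows; its right end is now hidden by the hand. I'll keep pushing to the bottom.

Emit:
{"api": "arm_command", "payload": {"targets": [[0,0,0.0005,0,0,0],[0,0,0.0005,0,0,0],[0,0,0,0,0,0]]}}

```text
clock: 16.5
eef_pos: [547.1, 180.4, 97.5]
tcp_rot: [-3.14, -0.001, -0.508]
contact_force: [1.8, 6.7, 4.1]
opening: 0.125
```

Emit:
{"api": "arm_command", "payload": {"targets": [[0,0,0.0005,0,0,0],[0,0,0,0,0,0],[0,0,0,0,0,0]]}}

```text
clock: 16.75
eef_pos: [547.2, 180.5, 97.4]
tcp_rot: [-3.14, -0.001, -0.508]
contact_force: [0.9, 5.5, 7.8]
opening: 0.127
```

Emit:
{"api": "arm_command", "payload": {"targets": [[0,0,0.0005,0,0,0],[0,0,0,0,0,0],[0,0,0,0,0,0]]}}

```text
clock: 17.0
eef_pos: [547.3, 180.5, 97.2]
tcp_rot: [-3.14, -0.001, -0.508]
contact_force: [0.3, 6.5, 9.7]
opening: 0.13
```

Emit:
{"api": "arm_command", "payload": {"targets": [[0,0,0.0002,0,0,0],[0,0,0,0,0,0],[0,0,0,0,0,0],[0,0,0,0,0,0]]}}

```text
clock: 17.33
eef_pos: [547.3, 180.6, 97.2]
tcp_rot: [-3.14, -0.001, -0.508]
contact_force: [-0.4, 5.9, 11.3]
opening: 0.128
```

Emit:
{"api": "arm_command", "payload": {"targets": [[0,0,0,0,0,0],[0,0,0,0,0,0]]}}

```text
clock: 17.5
eef_pos: [547.3, 180.5, 97.2]
tcp_rot: [-3.14, -0.001, -0.508]
contact_force: [-0.3, 6.2, 10.6]
opening: 0.128
```

Emit:
{"api": "arm_command", "payload": {"targets": [[0,0,0,0,0,0],[0,0,0,0,0,0],[0,0,0,0,0,0]]}}

```text
clock: 17.75
eef_pos: [547.3, 180.6, 97.2]
tcp_rot: [-3.14, -0.001, -0.508]
contact_force: [1.7, 5.6, 11.2]
opening: 0.123
```

```bash
python3 look.py s10
```

```text
pos [547.3 180.6  97.2] rot [-1.7988e+02 -8.0000e-02 -2.9120e+01] F [-0.29  6.27 12.22] T [ 0.43  0.38 -0.2 ]
gap 2.16601551928143 lat 0.6468537019824012 claw over nominal seat -6.889360222279521
```

View pics/s10.png

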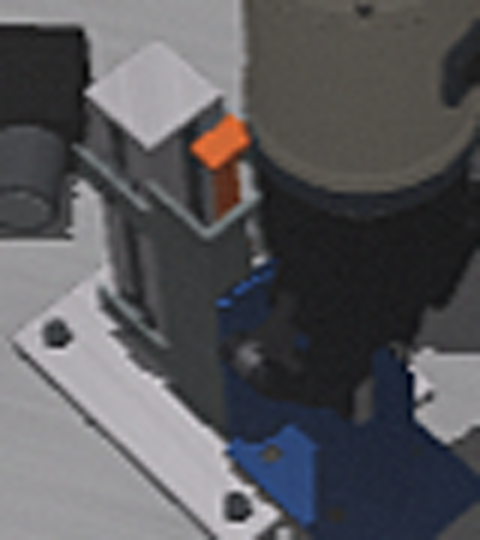

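I held about 11 N on the wrist for 0.75 s; counting the bracket's weight that is about 14 N. Now I'll unload and open.

Emit:
{"api": "arm_command", "payload": {"targets": [[0,-0.0007,-0.0008,0,0,0],[0,0,-0.0006,0,0,0],[0,0,0,0,0,0],[0,0,0,0,0,0]]}}

```text
clock: 18.13
eef_pos: [547.2, 180.7, 97.5]
tcp_rot: [-3.141, -0.001, -0.508]
contact_force: [1.8, 5.7, 2.8]
opening: 0.13
```

Emit:
{"api": "arm_command", "payload": {"targets": [[0,-0.0007,-0.0003,0,0,0],[0,0,0,0,0,0],[0,0,0,0,0,0]]}}

```text
clock: 18.38
eef_pos: [547.2, 181.0, 97.4]
tcp_rot: [3.142, -0.0, -0.508]
contact_force: [2.4, 2.6, 2.4]
opening: 0.13
```

Emit:
{"api": "arm_command", "payload": {"targets": [[0,0,0,0,0,0],[0,0,0,0,0,0],[0,0,0,0,0,0],[0,0,0,0,0,0],[0,0,0,0,0,0],[0,0,0,0,0,0]], "fingers": 0.03, "squeeze": 20}}

```text
clock: 18.88
eef_pos: [546.8, 180.9, 97.3]
tcp_rot: [3.141, 0.0, -0.508]
contact_force: [-0.3, -0.2, 0.4]
opening: 0.349
```

```bash
python3 look.py s11
python3 - <<'E'
from h import *
w=grab("wrist","w11");crop(w,0,0,560,420,1.4,"w11")
E
```

```text
pos [546.9 181.   97.3] rot [ 1.7998e+02  1.0000e-02 -2.9110e+01] F [0.59 0.24 0.44] T [-0.01  0.    0.06]
gap 2.3005172197611614 lat 0.03050156340099831 claw over nominal seat -6.809160546115834
```

View pics/w11.png

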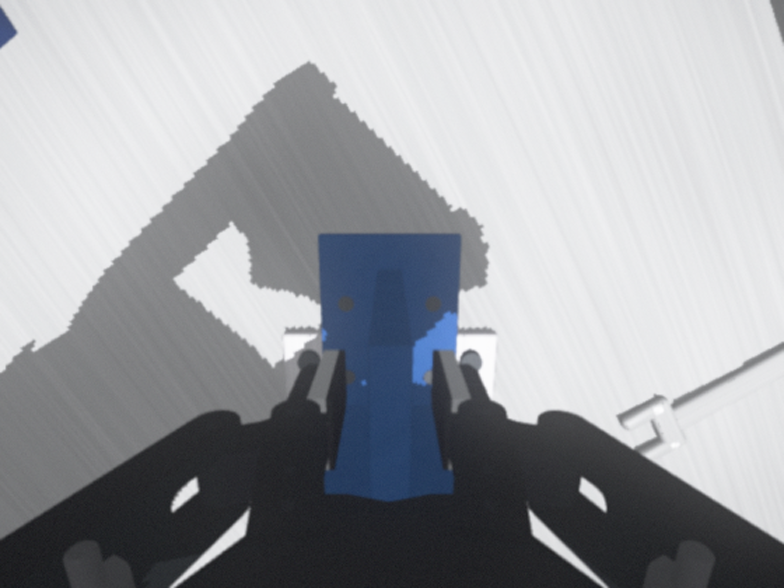

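View pics/s11.png

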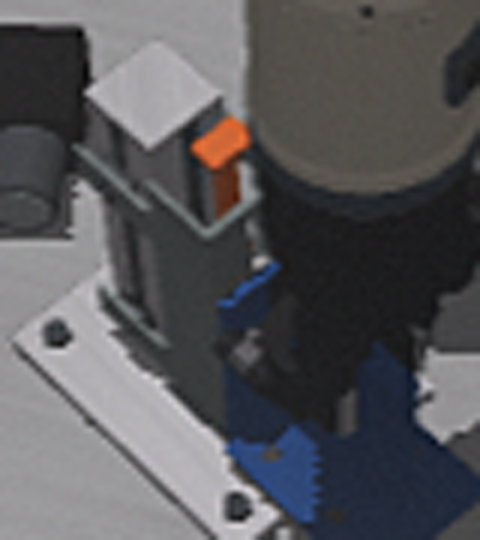

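Both pads are clear of the web, with the web centred between them and forces near zero. I'll retreat straight up.

Emit:
{"api": "arm_command", "payload": {"targets": [[0,0,-0.003,0,0,0],[0,0,-0.006,0,0,0],[0,0,-0.012,0,0,0],[0,0,-0.02,0,0,0],[0,0,-0.025,0,0,0],[0,0,-0.025,0,0,0],[0,0,-0.025,0,0,0],[0,0,-0.025,0,0,0],[0,-0.025,-0.02,0,0,0],[0,-0.025,-0.02,0,0,0],[0,-0.03,0,0,0,0],[0,-0.03,0,0,0,0],[0,-0.03,0,0,0,0],[0,-0.025,0,0,0,0],[0,0,0,0,0,0]]}}

```text
clock: 20.23
eef_pos: [628.6, 329.0, 279.3]
tcp_rot: [-3.139, -0.001, -0.506]
contact_force: [-1.8, -0.5, -0.4]
opening: 0.351
```

```bash
python3 look.py s12
python3 - <<'E'
from h import *
s=load("s12");t=grab("top","t12")
# home model: web centre at seat - 42.5x, z = 122+h-38
v=np.radians(-119.2);x=np.array([np.cos(v),np.sin(v),0])
p=np.array([519.9,131.6,122-7-38])-42.5*x
crop(s,215,160,100,110,6,"s12b",wire(s,BR,p,v,(0,255,255)))
cv2.imwrite("pics/s12f.png",s["image"]);cv2.imwrite("pics/t12.png",t["image"])
E
```

```text
pos [627.7 327.  279. ] rot [-1.7995e+02 -2.0000e-02 -2.9010e+01] F [-1.64 -0.14  0.4 ] T [-0.01 -0.05 -0.02]
gap 169.20627499065026 lat -0.6760232843187655 claw over nominal seat 174.932763450278
```

View pics/s12b.png

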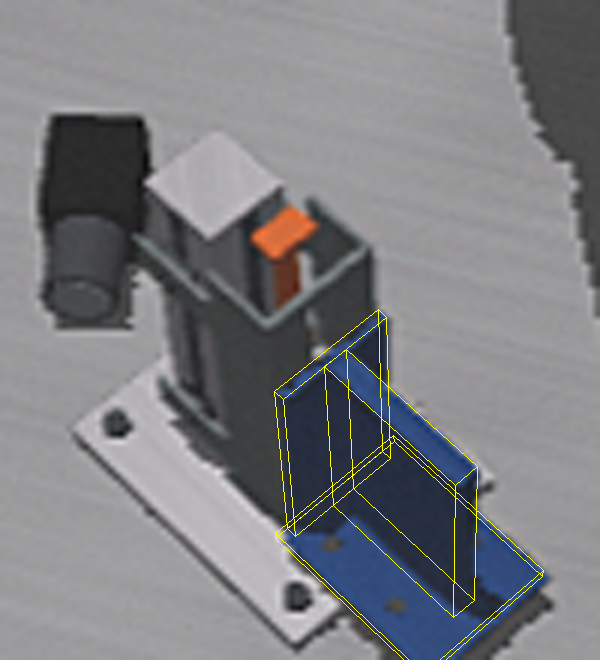

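View pics/s12f.png

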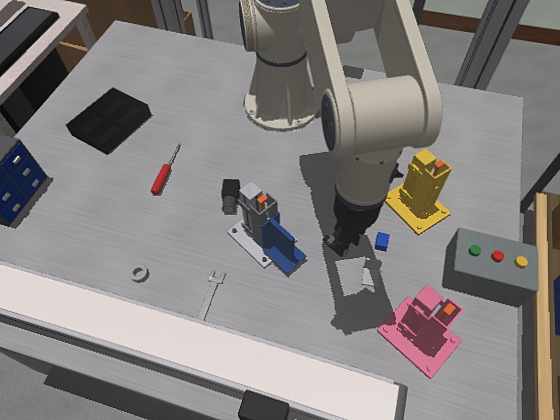

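View pics/t12.png

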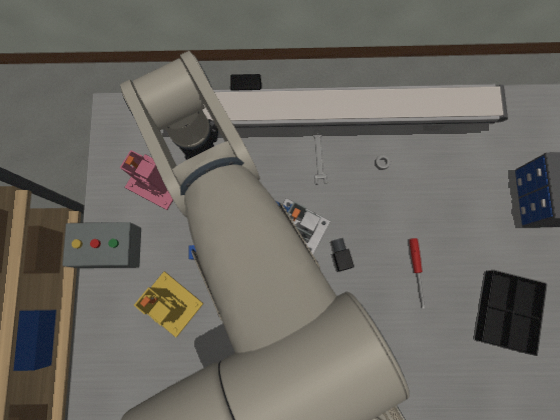

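Run:
```python
from h import *
a,b=load("s0")["image"],load("s12")["image"]
for n in("s0","s5","s12"):
    im=load(n)["image"].astype(int);c=im[180:215,250:275]
    q=np.clip((c[...,2]-150)/60.,0,1)*(c[...,2]-c[...,0]>60)
    print(n,q.sum(0).round(1)[5:20],q.sum(1).round(1)[14:24])
for nm,(x,y,w,h) in dict(cam=(215,175,30,42),driver=(145,140,38,58),collar=(128,262,24,24),spanner=(195,265,34,58),cube=(372,230,20,22),angle=(358,256,28,32),post=(238,178,40,30)).items():
    d=np.abs(a[y:y+h,x:x+w].astype(int)-b[y:y+h,x:x+w]).max(2)
    print(nm,(d>40).sum(),d.max())
```

```text
s0 [0.  0.  0.8 2.7 3.9 5.7 6.  5.9 5.6 4.8 4.  1.4 0.2 0.  0. ] [0.2 3.3 4.7 7.  8.  7.9 5.5 3.2 1.4 0. ]
s5 [0.  0.  0.8 2.8 4.  5.9 6.3 6.2 5.9 4.9 4.1 1.6 0.2 0.  0. ] [0.2 3.5 4.9 7.2 8.3 8.2 5.6 3.3 1.5 0. ]
s12 [0.  0.  0.9 3.  4.2 6.  6.6 6.5 6.2 5.  4.3 1.8 0.3 0.  0. ] [0.3 3.7 5.1 7.6 8.6 8.5 5.9 3.4 1.6 0. ]
cam 0 13
driver 38 136
collar 0 12
spanner 0 13
cube 3 84
angle 235 108
post 0 14
```

Run:
```python
from h import *
a,b=load("s0"),load("s12")
im=np.hstack([cv2.resize(f["image"][y:y+60,x:x+50],None,fx=4,fy=4) for x,y in((140,138),(350,225)) for f in(a,b)])
cv2.imwrite("pics/by.png",im)
```

```text
(no output)
```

View pics/by.png

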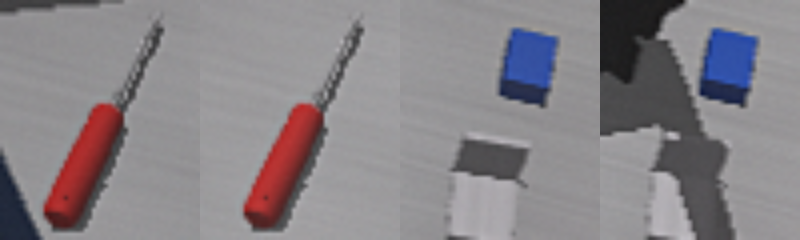

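The before/after crops show the driver, cube and angle in the same places. The differences are only shadows and the bracket having left.

```bash
python3 -c "
from rig import r
print(r.sign_off(), r.sense()['clock'])"
```

```text
the job is handed in; nothing more can be done
the job is handed in; nothing more can be done
```

The bracket is hooked into both slots, pressed home past the catch and released. I handed the job in at about 20 s of the 61 s allowed.

- **Insertion:** The claws went in until the back plate touched the wall, at about 9 N. I eased that to about 6 N of forward hold; it rose to about 10 N while passing the catch.
- **Catch:** Going down, push built up from the point where the barb met the catch. The force then swung to a -12 N pull, which I took as the snap. Resistance rose steeply at the bottom, about 6–7 mm below the nominal height.
- **Final push:** I held it there for about 0.75 s. The wrist read 10.6–12.2 N, or 14–15.6 N if the bracket's 3.4 N weight is added. No reading passed 20 N.
- **Final checks:** After release the bracket matches a level, fully home model in the scene view. The orange tab is back at its rest pixels. The wrist force is near zero and the hand is well clear.
- **Bystanders:** The camera block, collar and spanner show no change against the first picture. The cube, angle and driver regions differed only by shadows and the bracket having left.

Three checks were less clean:

- **Alignment:** The camera and arm readings disagreed by 2–3 mm sideways before insertion. I used a value in between, and the claws entered without side contact.
- **Strip height:** My camera estimate was only about 2.5 mm below nominal, against the 6–7 mm found by feel.
- **Top view:** The arm hid part of the upright in this view, so it gave no final confirmation.

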